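# Slacken the knurled lock ring of a last jack and swing the shoe to its far stop

### The job

The shoe on the bench's swivelling last jack has to be turned away for the next coat: with a fingertip, roll the knurled lock ring on top of the jack anticlockwise (seen from above) to loosen it by two full turns and only then push the shoe by its near side, gently, round and away from you until its arm comes up against the stop. Do not grip or lift anything, and leave the bottle, jar, tin and brush on the bench where they are.

Things in the scene. Friction and masses are not known exactly. Their poses are not given: they have to be found in the camera images.
- jack: The last jack, bolted to the bench: round iron foot 176 mm across, an upright sleeve 72 mm across (86 at its top) up to 181 mm, the lock ring on top, and a low arm at 68 to 90 mm that carries the shoe. Origin on the ring's upright axis, at bench height. A threaded stud 27 mm across stands fixed on the axis up to 226 mm.
- ring_center (a point): Centre of the steel lock ring, on its axis at half its height, 193 mm above the bench when tight: a disc 100 mm across, 18 mm high, with a straight-knurled rim (2 mm bevels), rising 2 mm a turn as it loosens. Its whole rim is free: the next thing is the shoe's heel, 118 mm from the axis, 3 mm higher than the ring. x axis: from the axis to the ring's mark.
- ring_mark (a point): A black dot 11 mm across on a radial black line 22 mm long, on the ring's top face 37.5 mm from its axis; it goes round with the ring, so turns can be counted by it.
- ring (a joint): Turn of the lock ring in rad: 0 fully tight, growing anticlockwise from above (loosening), 6.283 a turn, so 12.57 is two turns. Starts within 0.3 of 0 and stays where left. The knurl grips: a fingertip pressed on the rim with 5 to 10 N turns it without slip (1 to 1.5 N along the rim). A dog under it locks the shoe's arm and is drawn clear at 1.6 turns.
- shoe_flank (a point): Point on the shoe's near side by its heel, 165 mm above the bench, 168 mm from the ring's axis: where to push. x axis: along the arm from the ring to the toe; y axis: out of the near side, towards the finger; the push goes along -y, on an arc about the ring's axis. At the heel the shoe's sides go from 110 to 205 mm above the bench and are 66 mm apart.
- swivel (a joint): Swing of the arm with the shoe about the ring's upright axis, in rad: grows clockwise seen from above, away from the robot; starts at 0, locked; 0.96 is hard against the far stop. With the ring slack it takes 1 to 2 N at the flank and stays where it is left.
- dye_bottle: Loose bystander: dark bottle with a white cap, 64 mm across, 150 mm tall; origin at the centre of its underside.
- dauber_jar: Loose bystander: small amber jar with a black lid, 52 mm across, 85 mm tall; origin at the centre of its underside.
- polish_tin: Loose bystander: flat round tin with a black lid, 87 mm across, 28 mm tall; origin at the centre of its underside.
- shoe_brush: Loose bystander: wooden shoe brush lying bristles down, 160 x 50 x 46 mm, long side along its x; origin at the centre of its underside.
- shoe: The shoe: brown leather, 270 mm long, 94 mm wide at the ball, 66 at the heel, fixed upside down on the jack's arm: black sole and heel uppermost, at 205 mm, heel next to the ring (118 mm from its axis), toe outwards (388 mm). Origin on the ring's axis at bench height; x axis along the arm to the toe, y axis to the near side.

How it is judged:
By the outcome, as a careful person would: the job done as asked, in the order asked, and still so for the second after the job is handed in, with the robot touching nothing.
It also fails if it takes over 64 s, if anything falls off the work surface, if the arm or the gripper's body presses on something with over 40 N, if the wrist force passes 120 N, or if a joint passes its speed limit or range.

### The arm

A 6-joint arm with a two-finger parallel gripper is mounted at the origin on the work surface. World frame = base frame: x ahead of the robot, y to its left, z up, the work surface at z = 0. Lengths are in mm, angles in degrees, forces in N, time in s.
With the tool pointing down it reaches from about 300 to 850 mm from the base axis. Payload 4.2 kg.
Tool frame: the origin (TCP) lies midway between the tips of the shut fingers; the grasp point (between the pads) lies 19 mm behind it; x points along the fingers, y is the direction in which the jaws open and shut, and the axes are right-handed (so a half turn about x gives the same grasp; the last joint's range is limited). The gripper opens to 91 mm and grips with 3 to 60 N. Pads are 32 mm wide; open, the fingers measure 118 mm over their backs; the gripper's body (76 mm by 178 mm) begins 60 mm behind the grasp point.
Start: joints at [70.646, 18.312, 89.639, -0, 72.044, -1.146], TCP at [179.677, 546.223, 213.976] pointing down, gripper open.
Joint ranges: [-177.97, 177.97], [-48.28, 115.42], [12.27, 149.76], [-77.06, 257.06], [2.81, 150.46], [-146.56, 146.56]. Speed limits (degrees/s): [147.25, 147.25, 180, 180, 180, 180].

### API

Orientations are given as [roll, pitch, yaw] about the fixed x, y, z axes, in that order (R = Rz(yaw) Ry(pitch) Rx(roll)).
In Python, from workcell import * gives the robot as it stands.
- The arm moves only by the shell command python3 -m handwheel 'ROWS' [FORCE]. ROWS is a JSON object of lists of equal length, an entry for each row: "gripper": the closure, from 0 (fully open) to 1 (shut); "offset": the shift along the tool's x, y, z in mm, a list of three; "rot": the turn, a rotation vector about the tool's x, y, z in degrees, a list of three. A call has 1 to 5 rows; each row is the pose to reach, as a shift and turn from the pose commanded when the call began, along the tool's axes at that moment; what a row does not reach only later rows make up. A row lasts 1/12 s, in which the tool goes at most 41.7 mm and 7.16 degrees, less where a joint would pass 70% of its speed; a pose out of reach is approached as far as the arm can. A call with a gripper value outside its range is refused whole. The fingers move at their own pace and stop on an object; FORCE is the grip in N (left out, the last holds). Time passes only in rows, so rows that repeat a pose let the fingers close. It gives the time, the measured TCP pose, the force and the opening at its end, in the units of the state.
- state(): the state, without advancing time (a new reading comes with each control period).
- grab_frame(name): name is "scene" or "top" or "wrist"; returns the picture (384x512x3 uint8, red, green, blue); there is no depth.
- camera_params(name): a dict with "fx", "fy", "cx", "cy" (pixels), "k1" (the pictures are not rectified: a ray, as slopes to the right and down, at radius r is drawn at 1 + k1 r^2 times it, then the intrinsics apply), "position" and "attitude" of the camera in the world; the wrist camera has in their place "hand_eye" (4x4, takes a point from camera to tool coordinates, whose origin is the TCP and whose axes are the tool frame's). Camera axes: x right, y up, looking along -z (the intrinsics and any distortion apply to the point x, -y, -z); pixel columns grow to the right and rows downward; lengths in mm; the calibration is good to about 2 mm. A picture is of the moment at which its call begins: read the wrist's pose just before it. camera_params takes no time and is no camera call.
- job_done(): hands the job in, once; it reports no verdict.
The state is a dict: "time_s": time; "qpos": joint angles; "qvel": joint speeds; "effort": joint torques, N m; "ee_pos": TCP position; "ee_rot": TCP orientation; "force": force on the tool from outside, world axes, zero at the start; "torque": the same for the moment, N m; "gripper_width": finger opening in mm.
Only numpy, scipy, OpenCV 4.12 (cv2) and the standard library are available. Lean on these libraries where they do the work, as an engineer would, in place of code of your own. Each camera call takes 0.05 s, during which the arm holds its last target.

## Working session

There is one attempt and no reset: what is moved stays moved. The work goes in short steps, Python scripts to look and compute and a shell command to move; the robot and the scene stay as the last step left them, time stands still between calls to the robot, and variables do not carry over. Pictures are saved under pics/ and viewed, and the job is handed in when it is done.

```bash
mkdir -p pics; ls; python3 - <<'E'
from workcell import *
import cv2
print(state())
for n in ("scene","top","wrist"):
    print(n,camera_params(n))
    im=grab_frame(n); cv2.imwrite(f"pics/{n}0.png",cv2.cvtColor(im,cv2.COLOR_RGB2BGR))
E
```

```text
pics
{'time_s': 0.0, 'qpos': array([ 7.06449426e+01,  1.83511904e+01,  8.97059160e+01, -6.51861681e-04,
        7.20437304e+01, -1.14603169e+00]), 'qvel': array([-0.04768204, -0.12778806,  0.02022389, -0.06182752, -0.0231956 ,
        0.02560448]), 'effort': array([-9.93344256e-04, -4.12458479e+01, -2.31970131e+01,  7.25494232e-02,
        4.58169007e-02, -1.43206439e-04]), 'ee_pos': array([179.51597313, 545.73044117, 213.12812049]), 'ee_rot': array([ -90.79388856,   89.89916129, -109.00271272]), 'force': array([-0.34651179,  0.0832023 ,  0.21148899]), 'torque': array([-0.01385451,  0.03050417,  0.04694268]), 'gripper_width': 91.6605621042794}
scene {'fx': 374.69533231603685, 'fy': 374.69533231603685, 'cx': 254.6084946876371, 'cy': 188.81791464771632, 'k1': 0.03290392591759091, 'position': array([1036.71824279, -176.03258302,  768.35739858]), 'attitude': array([ 3.87710314e+01, -6.83633236e-02,  8.03525582e+01])}
top {'fx': 427.137247469857, 'fy': 427.137247469857, 'cx': 259.60947005962583, 'cy': 184.46288549463836, 'k1': -0.035234525775467505, 'position': array([ 344.95510007,  -88.02627971, 1074.13471917]), 'attitude': array([  9.86651093,  -0.6775131 , -88.52402975])}
wrist {'fx': 325.0365916725316, 'fy': 325.0365916725316, 'cx': 255.54619179371886, 'cy': 191.9090019101636, 'k1': 0.019535550234147676, 'hand_eye': array([[-5.94832371e-04,  2.72553978e-01, -9.62140309e-01,
        -1.70607736e+02],
       [ 9.99999599e-01,  8.06908167e-04, -3.89658449e-04,
        -6.90831417e-03],
       [ 6.70155913e-04, -9.62140155e-01, -2.72554349e-01,
        -7.79692793e+01],
       [ 0.00000000e+00,  0.00000000e+00,  0.00000000e+00,
         1.00000000e+00]])}
```

View pics/scene0.png

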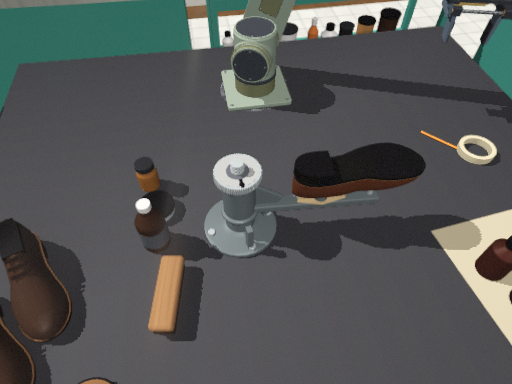

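View pics/top0.png

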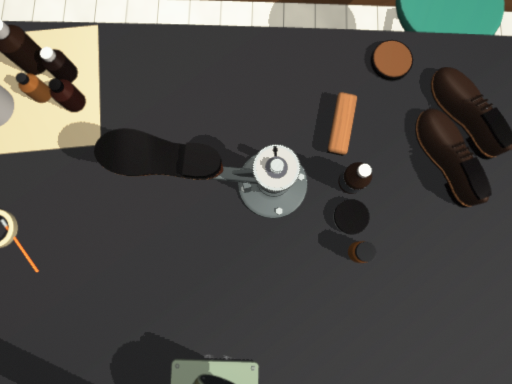

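View pics/wrist0.png

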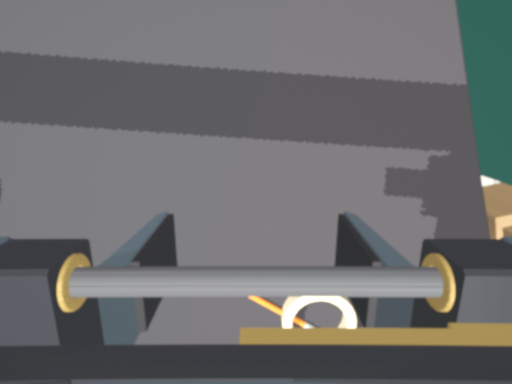

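The top view shows the ring at about (277,167) with its mark at (276,151), and the shoe running left with its heel near (218,160). The scene view shows the ring at (238,174) and the mark at (241,183). The bystanders sit on the -y side, clear of the jack. Next I measure the ring, the mark and the shoe.

```bash
cat > h.py <<'E'
from workcell import *
import numpy as np, cv2
from scipy.spatial.transform import Rotation as Ro
def toolR(s): return Ro.from_euler('xyz',s['ee_rot'],degrees=True).as_matrix()
def ray(n,uv,s=None):
    c=camera_params(n); K=np.array([[c['fx'],0,c['cx']],[0,c['fy'],c['cy']],[0,0,1.]])
    uv=np.atleast_2d(np.asarray(uv,float))
    p=cv2.undistortPoints(uv[:,None],K,np.array([c['k1'],0,0,0.]))[:,0]
    d=np.c_[p[:,0],-p[:,1],-np.ones(len(p))]
    if n=='wrist':
        H=c['hand_eye']; R=toolR(s); return s['ee_pos']+R@H[:3,3], d@(R@H[:3,:3]).T
    return c['position'], d@Ro.from_euler('xyz',c['attitude'],degrees=True).as_matrix().T
def onz(n,uv,z,s=None):
    o,d=ray(n,uv,s); return o+d*((z-o[2])/d[:,2])[:,None]
def tri(u1,u2,n1='top',n2='scene'):
    o1,d1=ray(n1,u1); o2,d2=ray(n2,u2); d1=d1[0];d2=d2[0]
    t=np.linalg.lstsq(np.c_[d1,-d2],o2-o1,rcond=None)[0]
    a=o1+t[0]*d1;b=o2+t[1]*d2; return (a+b)/2,np.linalg.norm(a-b)
E
python3 - <<'E'
from h import *
s=state(); print(toolR(s).round(3))
for n,box in (("top",(100,100,330,230)),("scene",(190,140,440,250))):
    im=cv2.imread(f"pics/{n}0.png"); x0,y0,x1,y1=box
    c=cv2.resize(im[y0:y1,x0:x1],None,fx=3.2,fy=3.2,interpolation=cv2.INTER_CUBIC)
    cv2.imwrite(f"pics/{n}_z.png",np.clip(c*1.3,0,255).astype('uint8'))
E
```

```text
[[-0.     0.312  0.95 ]
 [-0.001  0.95  -0.312]
 [-1.    -0.001 -0.   ]]
```

View pics/top_z.png

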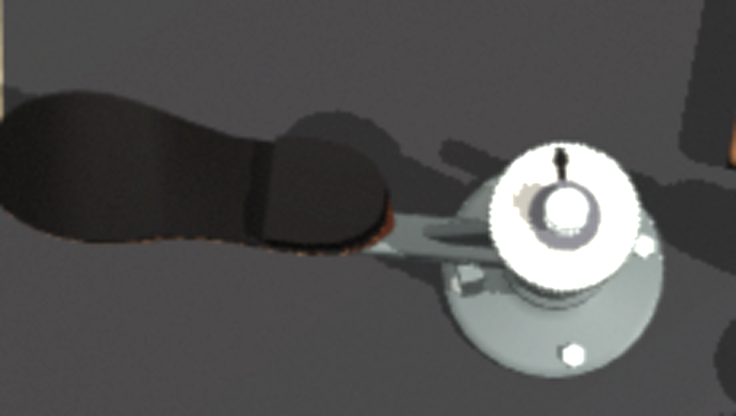

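View pics/scene_z.png

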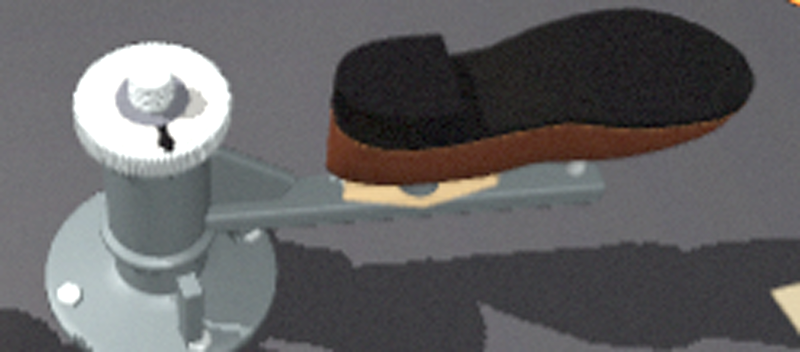

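The zooms show the ring's bright disc, centre about (276,168) in the top view and (237,174) in the scene view. The mark's dot is at about (275,149) in top and (242,183) in scene. The heel end is at about (221,160) in top.

```bash
python3 - <<'E'
from h import *
im=cv2.imread("pics/top0.png")
g=im.min(2)
C={}
for n,roi,th in (("top",(245,140,310,196),170),("scene",(205,150,270,205),185)):
    im=cv2.imread(f"pics/{n}0.png"); g=im.min(2); m=np.zeros_like(g)
    x0,y0,x1,y1=roi; m[y0:y1,x0:x1]=(g[y0:y1,x0:x1]>th)*255
    cs,_=cv2.findContours(m,cv2.RETR_EXTERNAL,cv2.CHAIN_APPROX_NONE); c=max(cs,key=cv2.contourArea)
    hull=cv2.convexHull(c); 
    P=onz(n,hull[:,0],202)[:,:2]
    (a,b),r=cv2.minEnclosingCircle(P.astype('float32'))
    A=np.c_[2*P,np.ones(len(P))]; s=np.linalg.lstsq(A,(P**2).sum(1),rcond=None)[0]
    print(n,cv2.boundingRect(c),"enc",a,b,r,"lsq",s[:2],np.sqrt(s[2]+s[0]**2+s[1]**2))
# stud tops
print("stud tri",tri((100+567/3.2,100+209/3.2),(190+151/3.2,140+78/3.2)))
mk=onz("top",[(100+561/3.2,100+156/3.2)],202);print("mark top",mk, onz("scene",[(190+166/3.2,140+142/3.2)],202))
# shoe sole outline, in top: black pixels
im=cv2.imread("pics/top0.png").astype(int)
hs=cv2.imread("pics/top0.png")
pts={"heel end":(100+388/3.2,100+195/3.2),"heel near":(100+320/3.2,100+246/3.2),"heel far":(100+320/3.2,100+140/3.2),"heelfront near":(100+255/3.2,100+238/3.2),"ball near":(100+90/3.2,100+240/3.2),"ball far":(100+90/3.2,100+92/3.2)}
for k,v in pts.items(): print(k,onz("top",[v],205)[0].round(1))
print("toe",onz("top",[(96,152)],205), "toe scene", onz("scene",[(190+752/3.2,140+80/3.2)],205))
print("heel corner scene",onz("scene",[(190+333/3.2,140+95/3.2)],205))
E
```

```text
top (253, 145, 51, 46) enc 531.732177734375 -133.283935546875 54.394439697265625 lsq [ 533.59878699 -130.70161115] 49.858938086605676
scene (213, 154, 49, 36) enc 535.7882080078125 -126.32339477539062 48.738502502441406 lsq [ 535.79272787 -126.23828203] 48.12480166654492
stud tri (array([ 534.87785741, -127.20150629,  219.45938213]), np.float64(4.165600422495671))
mark top [[ 574.05740717 -125.50441591  202.        ]] [[ 573.22450367 -121.83713636  202.        ]]
heel end [543.9 -13.2 205. ]
heel near [508.8  29.3 205. ]
heel far [579.6  32.9 205. ]
heelfront near [512.9  71.7 205. ]
ball near [508.7 178.6 205. ]
ball far [608.1 186.5 205. ]
toe [[555.81660215 250.01227323 205.        ]] toe scene [[587.26831309 250.02452488 205.        ]]
heel corner scene [[555.33558624 -13.06929083 205.        ]]
```

```bash
python3 - <<'E'
from h import *
im=cv2.imread("pics/top0.png"); g=im.min(2); m=np.zeros_like(g)
m[140:196,245:299]=(g[140:196,245:299]>170)*255
# exclude bolt at lower right
m[170:185,297:]=0
c=max(cv2.findContours(m,cv2.RETR_EXTERNAL,cv2.CHAIN_APPROX_NONE)[0],key=cv2.contourArea)
h=cv2.convexHull(c)[:,0]; P=onz("top",h,202)[:,:2]
A=np.c_[2*P,np.ones(len(P))]; s=np.linalg.lstsq(A,(P**2).sum(1),rcond=None)[0]
print(s[:2],np.sqrt(s[2]+s[0]**2+s[1]**2)); print(cv2.boundingRect(c))
# foot circle top
# scene both
C=np.array([534.9,-127.5])
s=state(); R=toolR(s)
phi=np.radians(-45); tgt=np.r_[C+85*np.array([np.cos(phi),np.sin(phi)]),270]
print("target",tgt,"delta tool",R.T@(tgt-s['ee_pos']))
E
```

```text
[ 534.80403556 -127.40305542] 48.155395807097655
(253, 145, 46, 46)
target [ 595.0040764 -187.6040764  270.       ] delta tool [ -55.9184107  -566.97633289  623.81919943]
```

```bash
cat >> h.py <<'E'
def frame(zang):  # vertical tool, columns x,y,z
    a=np.radians(zang); z=np.array([np.cos(a),np.sin(a),0]); y=np.array([-np.sin(a),np.cos(a),0])
    return np.c_[[0,0,-1.],y,z]
def zang(s): R=toolR(s); return np.degrees(np.arctan2(R[1,2],R[0,2]))
def plan(p0,za0,p1,za1,nrows):
    p0=np.array(p0,float);p1=np.array(p1,float)
    for k in range(0,nrows,5):
        m=min(5,nrows-k); f0=k/nrows; R=frame(za0+(za1-za0)*f0); o=[];r=[]
        for j in range(1,m+1):
            f=(k+j)/nrows; o.append((R.T@((p1-p0)*(f-f0))).round(0).astype(int).tolist()); r.append([int(round(-(za1-za0)*(f-f0))),0,0])
        print('"offset":',str(o).replace(' ',''),'"rot":',str(r).replace(' ',''), (p0+(p1-p0)*f).round())
E
python3 - <<'E'
from h import *
s=state(); print(zang(s))
plan([180,546,270],-18,[595,-188,270],-228,30)
E
```

```text
-18.208311349119843
"offset": [[0,-19,21],[0,-38,41],[0,-57,62],[0,-76,83],[0,-95,104]] "rot": [[7,0,0],[14,0,0],[21,0,0],[28,0,0],[35,0,0]] [249. 424. 270.]
"offset": [[0,-4,28],[0,-7,56],[0,-11,84],[0,-15,111],[0,-18,139]] "rot": [[7,0,0],[14,0,0],[21,0,0],[28,0,0],[35,0,0]] [318. 301. 270.]
"offset": [[0,13,25],[0,26,50],[0,39,75],[0,52,100],[0,65,125]] "rot": [[7,0,0],[14,0,0],[21,0,0],[28,0,0],[35,0,0]] [388. 179. 270.]
"offset": [[0,25,13],[0,50,26],[0,75,39],[0,100,52],[0,125,65]] "rot": [[7,0,0],[14,0,0],[21,0,0],[28,0,0],[35,0,0]] [457.  57. 270.]
"offset": [[0,28,-4],[0,56,-7],[0,84,-11],[0,111,-15],[0,139,-18]] "rot": [[7,0,0],[14,0,0],[21,0,0],[28,0,0],[35,0,0]] [526. -66. 270.]
"offset": [[0,21,-19],[0,41,-38],[0,62,-57],[0,83,-76],[0,104,-95]] "rot": [[7,0,0],[14,0,0],[21,0,0],[28,0,0],[35,0,0]] [ 595. -188.  270.]
```

```bash
python3 -m handwheel '{"gripper":[1,1,1],"offset":[[-20,0,0],[-40,0,0],[-56,0,0]],"rot":[[0,0,0],[0,0,0],[0,0,0]]}' 30; python3 -c "
from h import *
s=state();print(s['ee_pos'],zang(s),s['time_s'])"
```

```text
time_s: 0.4
ee_pos: [179.7, 546.2, 270.8]
ee_rot: [-92.3, 90.0, -110.6]
force: [0.7, 0.4, 1.0]
gripper_width: 74.2
[179.66881546 546.21435168 270.75206528] -18.20882075815088 0.4
```

```bash
python3 -m handwheel '{"gripper":[1,1,1,1,1],"offset":[[0,-19,21],[0,-38,41],[0,-57,62],[0,-76,83],[0,-95,104]],"rot":[[7,0,0],[14,0,0],[21,0,0],[28,0,0],[35,0,0]]}'
python3 -m handwheel '{"gripper":[1,1,1,1,1],"offset":[[0,-4,28],[0,-7,56],[0,-11,84],[0,-15,111],[0,-18,139]],"rot":[[7,0,0],[14,0,0],[21,0,0],[28,0,0],[35,0,0]]}'
python3 -c "
from h import *
s=state();print(s['ee_pos'],zang(s),s['time_s'],s['qpos'])"
```

```text
time_s: 0.82
ee_pos: [249.0, 422.1, 269.7]
ee_rot: [-57.7, 90.0, -111.3]
force: [0.5, 0.8, -0.1]
gripper_width: 40.9
time_s: 1.23
ee_pos: [317.7, 300.0, 269.8]
ee_rot: [-58.0, 90.0, -146.6]
force: [0.0, -0.0, 0.6]
gripper_width: 7.3
[317.74294268 299.97037889 269.79505937] -88.53608913038431 1.2333 [4.18415369e+01 3.72446512e+00 1.00284188e+02 3.17674823e-03
 7.60121959e+01 4.03768593e+01]
```

```bash
python3 -m handwheel '{"gripper":[1,1,1,1,1],"offset":[[0,13,25],[0,26,50],[0,39,75],[0,52,100],[0,65,125]],"rot":[[7,0,0],[14,0,0],[21,0,0],[28,0,0],[35,0,0]]}'
python3 -m handwheel '{"gripper":[1,1,1,1,1],"offset":[[0,25,13],[0,50,26],[0,75,39],[0,100,52],[0,125,65]],"rot":[[7,0,0],[14,0,0],[21,0,0],[28,0,0],[35,0,0]]}'
python3 -m handwheel '{"gripper":[1,1,1,1,1],"offset":[[0,28,-4],[0,56,-7],[0,84,-11],[0,111,-15],[0,139,-18]],"rot":[[7,0,0],[14,0,0],[21,0,0],[28,0,0],[35,0,0]]}'
python3 -m handwheel '{"gripper":[1,1,1,1,1],"offset":[[0,21,-19],[0,41,-38],[0,62,-57],[0,83,-76],[0,104,-95]],"rot":[[7,0,0],[14,0,0],[21,0,0],[28,0,0],[35,0,0]]}'
python3 -c "
from h import *
s=state();print(s['ee_pos'],zang(s),s['time_s'],s['qpos'])
R=toolR(s); print('axis in tool',R.T@(np.array([535.2,-127,193])-s['ee_pos']))
for n in ('top','wrist'): cv2.imwrite(f'pics/{n}1.png',grab_frame(n)[:,:,::-1])
"
```

```text
time_s: 1.65
ee_pos: [386.7, 177.1, 269.8]
ee_rot: [-75.3, 90.0, 161.2]
force: [0.5, 1.3, 0.2]
gripper_width: 0.3
time_s: 2.07
ee_pos: [455.7, 54.3, 269.8]
ee_rot: [-47.0, 90.0, 154.4]
force: [-0.9, 1.1, 1.0]
gripper_width: 0.5
time_s: 2.48
ee_pos: [524.1, -68.0, 269.6]
ee_rot: [-25.2, 90.0, 141.2]
force: [0.1, 0.2, 1.5]
gripper_width: 0.5
time_s: 2.9
ee_pos: [592.9, -191.0, 269.5]
ee_rot: [17.8, 90.0, 149.2]
force: [0.5, 0.6, 0.5]
gripper_width: 0.6
[ 592.86017763 -190.97772963  269.45645656] 131.4340682599798 2.9 [-1.89187242e+01  2.12397334e+01  7.72914791e+01  1.03583741e-02
  8.15176057e+01  1.19645669e+02]
axis in tool [76.52805523  0.87073596 86.0589002 ]
```

View pics/wrist1.png

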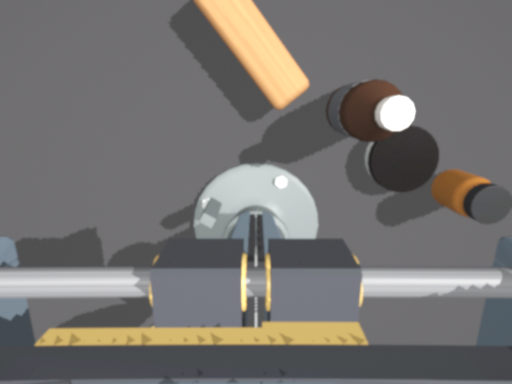

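View pics/top1.png

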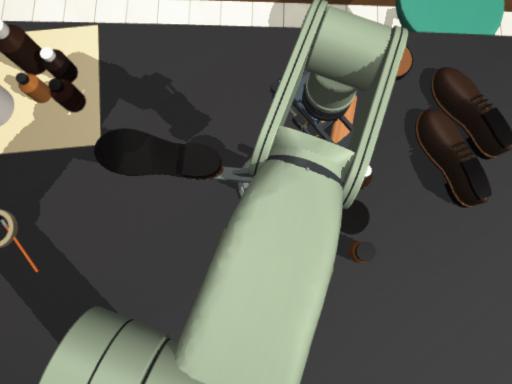

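The wrist view is mostly blocked by the carriages, though it shows the jack foot straight ahead of the fingers around (256,210). The top view shows the arm over the ring. Bystanders are all lower than 150 mm, so I lower the fingertip beside the rim.

```bash
python3 -m handwheel '{"gripper":[1,1,1,1],"offset":[[28,0,0],[56,0,0],[83,1,0],[83,1,8]],"rot":[[0,0,0],[0,0,0],[0,0,0],[0,0,0]]}'
python3 -m handwheel '{"gripper":[1,1,1],"offset":[[0,0,3],[0,0,6],[0,0,9]],"rot":[[0,0,0],[0,0,0],[0,0,0]]}'
python3 -c "
from h import *
s=state();print(s['ee_pos'],zang(s),s['time_s'],s['force'])
R=toolR(s); print('axis in tool',R.T@(np.array([535.2,-127,193])-s['ee_pos']), 'F tool',R.T@s['force'])
"
```

```text
time_s: 3.33
ee_pos: [583.1, -183.3, 180.9]
ee_rot: [29.7, 89.3, 161.5]
force: [-0.8, 0.7, -0.3]
gripper_width: 0.3
time_s: 3.58
ee_pos: [581.3, -177.4, 189.4]
ee_rot: [-147.1, 89.8, -15.3]
force: [0.4, -1.2, -0.1]
gripper_width: 0.5
[ 581.3293544  -177.37088073  189.35961785] 131.83996142931403 3.5833 [ 0.35979432 -1.23473576 -0.07303885]
axis in tool [-3.88189183  0.75805558 68.28434383] F tool [ 0.07584971  0.55575615 -1.15962966]
```

```bash
cat > st.py <<'E'
from h import *
s=state(); R=toolR(s); print('t',s['time_s'],'tcp',s['ee_pos'].round(1),'za',zang(s).round(1),'axis',(R.T@(np.array([535.2,-127,193])-s['ee_pos'])).round(1),'Ft',(R.T@s['force']).round(1),'q6',s['qpos'][5].round(0))
E
python3 -m handwheel '{"gripper":[1,1,1],"offset":[[2,0,0],[2,0,1],[2,0,1]],"rot":[[0,0,0],[0,0,0],[0,0,0]]}' >/dev/null; python3 st.py
python3 -m handwheel '{"gripper":[1,1],"offset":[[0,0,1],[0,0,1]],"rot":[[0,0,0],[0,0,0]]}'  >/dev/null; python3 st.py
python3 -m handwheel '{"gripper":[1,1],"offset":[[0,0,1],[0,0,1]],"rot":[[0,0,0],[0,0,0]]}'  >/dev/null; python3 st.py
```

```text
t 3.8333 tcp [ 580.2 -177.   186. ] za 131.8 axis [-7.2  0.2 67.3] Ft [0.  0.5 0.1] q6 120.0
t 4.0 tcp [ 580.1 -177.   185.8] za 131.8 axis [-7.4  0.2 67.2] Ft [-1.9  0.1 -3.4] q6 120.0
t 4.1667 tcp [ 580.  -176.8  185.8] za 131.8 axis [-7.5  0.2 67. ] Ft [-2.1 -0.2 -5. ] q6 120.0
```

```bash

python3 -m handwheel '{"gripper":[1,1,1,1,1],"offset":[[0,-3.9,1.1],[0,-11.7,2.2],[0,-19.3,4.0],[0,-26.5,6.8],[0,-33.4,10.5]],"rot":[[-3.5,0,0],[-10.5,0,0],[-17.5,0,0],[-24.5,0,0],[-31.5,0,0]]}'  >/dev/null; python3 st.py
python3 -m handwheel '{"gripper":[1],"offset":[[0,0,0]],"rot":[[0,0,0]]}'  >/dev/null; python3 st.py;python3 -c "
from h import *
cv2.imwrite(f'pics/scene2.png',grab_frame('scene')[:,:,::-1])
"
```

```text
t 4.5833 tcp [ 599.2 -146.5  186.1] za 163.6 axis [-7.4 -0.7 66.9] Ft [-2.6  1.5 -5.4] q6 92.0
t 4.6667 tcp [ 599.6 -145.1  186.1] za 163.6 axis [-7.4  0.9 66.8] Ft [-1.6 -0.2 -7.3] q6 92.0
```

View pics/scene2.png

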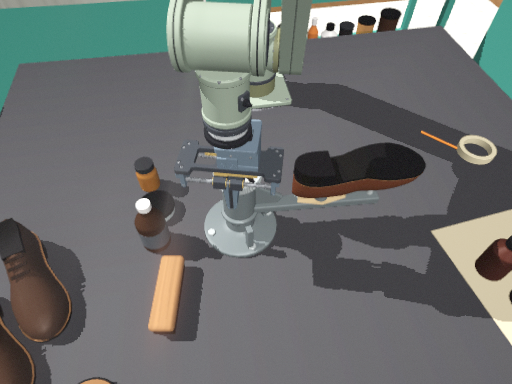

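The scene view shows the gripper hiding the ring top, so the mark cannot be seen at this angle. The forces (press 5 to 7 N, 1.5 N tangential) fit the ring turning. I carry on round and check the mark once it is visible.

```bash

python3 -m handwheel '{"gripper":[1,1,1,1,1],"offset":[[0,-7.8,0.8],[0,-15.5,2.4],[0,-22.9,4.8],[0,-30.0,8.0],[0,-36.7,12.1]],"rot":[[-7,0,0],[-14,0,0],[-21,0,0],[-28,0,0],[-35,0,0]]}'  >/dev/null; python3 st.py
python3 -m handwheel '{"gripper":[1,1,1,1,1],"offset":[[0,-7.8,0.5],[0,-15.5,1.9],[0,-22.9,4.3],[0,-30.0,7.5],[0,-36.7,11.6]],"rot":[[-7,0,0],[-14,0,0],[-21,0,0],[-28,0,0],[-35,0,0]]}'  >/dev/null; python3 st.py
python3 -c "
from h import *
cv2.imwrite(f'pics/scene3.png',cv2.resize(grab_frame('scene')[130:220,180:300,::-1],None,fx=5,fy=5,interpolation=cv2.INTER_CUBIC))
"
```

```text
t 5.1333 tcp [ 598.7 -106.1  186.3] za -161.4 axis [-7.3 -0.5 66.8] Ft [-1.5  0.8 -6.4] q6 60.0
t 5.55 tcp [575.3 -73.4 186.4] za -126.4 axis [-7.1 -0.5 66.9] Ft [-3.7  1.3 -6. ] q6 28.0
```

View pics/scene3.png

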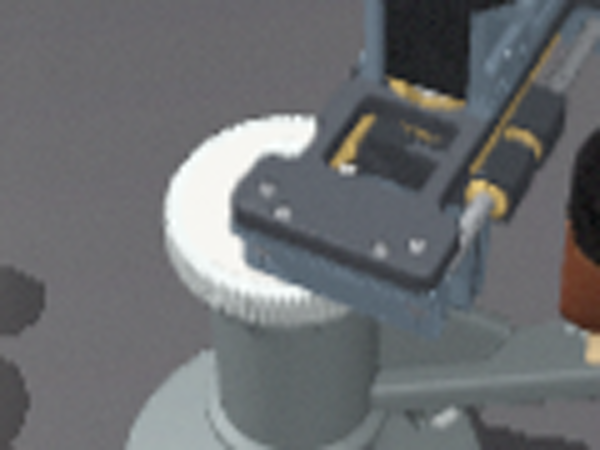

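The zoomed scene picture shows the ring's left half with no mark. Its start place at zoom (310,265) is covered by the gripper, so this tells me nothing yet. I continue.

```bash

python3 -m handwheel '{"gripper":[1,1,1,1,1],"offset":[[0,-7.8,0.8],[0,-15.5,2.2],[0,-22.9,4.6],[0,-30.0,7.8],[0,-36.7,11.9]],"rot":[[-7,0,0],[-14,0,0],[-21,0,0],[-28,0,0],[-35,0,0]]}'  >/dev/null; python3 st.py
python3 -m handwheel '{"gripper":[1,1,1,1,1],"offset":[[0,-7.8,0.5],[0,-15.5,1.9],[0,-22.9,4.3],[0,-30.0,7.5],[0,-36.7,11.6]],"rot":[[-7,0,0],[-14,0,0],[-21,0,0],[-28,0,0],[-35,0,0]]}'  >/dev/null; python3 st.py
python3 -c "
from h import *
cv2.imwrite(f'pics/scene4.png',cv2.resize(grab_frame('scene')[130:220,180:300,::-1],None,fx=5,fy=5,interpolation=cv2.INTER_CUBIC))
"
```

```text
t 6.0167 tcp [537.3 -60.  186.5] za -91.4 axis [-7.  -0.5 67. ] Ft [-7.1  0.7 -6.9] q6 -7.0
t 6.4333 tcp [497.9 -71.  185.8] za -56.4 axis [-7.6  0.  67.3] Ft [-5.7  2.1 -6. ] q6 -43.0
```

View pics/scene4.png

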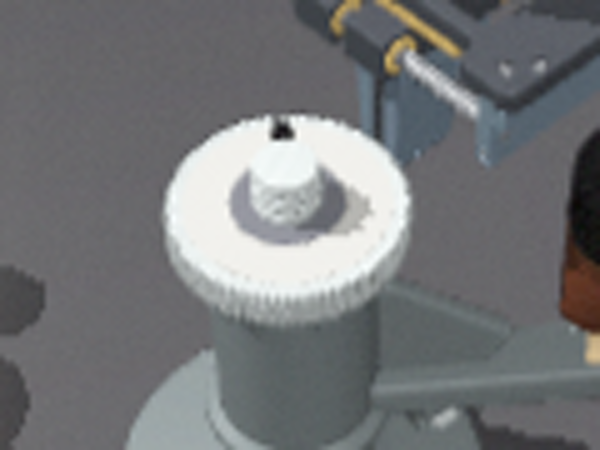

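```bash
cat >> h.py <<'E'
def mark(n,uv,z=202.5):
    p=onz(n,[uv],z)[0]; d=p[:2]-[535.2,-127]; return np.degrees(np.arctan2(d[1],d[0])).round(1), np.hypot(*d).round(1)
E
python3 - <<'E'
from h import *
print(mark("scene",(180+282/5,130+129/5)), "start",mark("scene",(190+166/3.2,140+142/3.2)),mark("top",(100+561/3.2,100+156/3.2)))
E
```

```text
(np.float64(172.6), np.float64(40.1)) start (np.float64(7.6), np.float64(38.8)) (np.float64(2.2), np.float64(38.8))
```

The mark is now at the back, zoom (282,129), at an angle of about 173°. It has moved about 167° against the finger's 171°, so there is no real slip.

```bash

python3 -m handwheel '{"gripper":[1,1,1,1,1],"offset":[[0,-7.8,0.8],[0,-15.5,2.2],[0,-22.9,4.6],[0,-30.0,7.8],[0,-36.7,11.9]],"rot":[[-7,0,0],[-14,0,0],[-21,0,0],[-28,0,0],[-35,0,0]]}'  >/dev/null; python3 st.py
python3 -m handwheel '{"gripper":[1,1,1,1,1],"offset":[[0,-7.8,0.5],[0,-15.5,1.9],[0,-22.9,4.3],[0,-30.0,7.5],[0,-36.7,11.6]],"rot":[[-7,0,0],[-14,0,0],[-21,0,0],[-28,0,0],[-35,0,0]]}'  >/dev/null; python3 st.py

```

```text
t 6.9 tcp [ 472.4 -102.2  185. ] za -21.4 axis [-8.4 -0.2 67.5] Ft [-4.4  1.1 -4.7] q6 -82.0
t 7.3167 tcp [ 469.2 -141.7  184.8] za 13.6 axis [-8.6 -1.2 67.6] Ft [-6.4  1.8 -5.2] q6 -122.0
```

```bash

python3 -m handwheel '{"gripper":[1,1],"offset":[[0,0,-9],[0,0,-18]],"rot":[[0,0,0],[0,0,0]]}'  >/dev/null; python3 st.py
python3 -c "
from h import *
cv2.imwrite(f'pics/scene5.png',cv2.resize(grab_frame('scene')[130:220,180:300,::-1],None,fx=5,fy=5,interpolation=cv2.INTER_CUBIC))
"
R='x'
python3 -m handwheel '{"gripper":[1,1,1,1,1],"offset":[[0,10,0.6],[0,19.8,2.4],[0,29.4,5.4],[0,38.5,9.6],[0,47,14.8]],"rot":[[7,0,0],[14,0,0],[21,0,0],[28,0,0],[35,0,0]]}'  >/dev/null; python3 st.py
python3 -m handwheel '{"gripper":[1,1,1,1,1],"offset":[[0,10,0.6],[0,19.8,2.4],[0,29.4,5.4],[0,38.5,9.6],[0,47,14.8]],"rot":[[7,0,0],[14,0,0],[21,0,0],[28,0,0],[35,0,0]]}'  >/dev/null; python3 st.py
```

```text
t 7.4833 tcp [ 453.8 -146.1  184.5] za 13.1 axis [-8.6  0.1 83.6] Ft [ 0.1 -0.5  0.3] q6 -122.0
t 7.95 tcp [457.4 -96.1 184.8] za -22.2 axis [-8.3  0.7 83.7] Ft [ 0.4  0.6 -0.7] q6 -81.0
t 8.3667 tcp [488.9 -57.9 184.8] za -57.2 axis [-8.3  1.4 83.2] Ft [ 0.2 -0.9 -0.1] q6 -41.0
```

View pics/scene5.png

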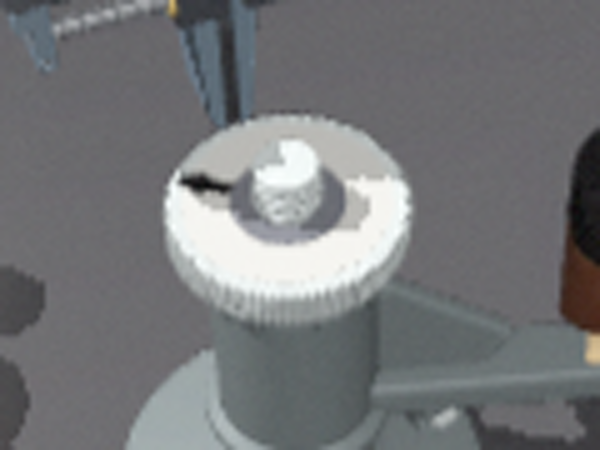

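The mark is at zoom (192,183), the left side of the ring, roughly 240°. That matches a stroke of about 240°. I carry on with the return orbit, clear of the ring.

```bash

python3 -c "
from h import *
print(mark('scene',(180+193/5,130+183/5),203.3))"
python3 -m handwheel '{"gripper":[1,1,1,1,1],"offset":[[0,10,0.6],[0,19.8,2.4],[0,29.4,5.4],[0,38.5,9.6],[0,47,14.8]],"rot":[[7,0,0],[14,0,0],[21,0,0],[28,0,0],[35,0,0]]}'  >/dev/null; python3 st.py
python3 -m handwheel '{"gripper":[1,1,1,1,1],"offset":[[0,10,0.6],[0,19.8,2.4],[0,29.4,5.4],[0,38.5,9.6],[0,47,14.8]],"rot":[[7,0,0],[14,0,0],[21,0,0],[28,0,0],[35,0,0]]}'  >/dev/null; python3 st.py
python3 -m handwheel '{"gripper":[1,1,1,1,1],"offset":[[0,10,0.6],[0,19.8,2.4],[0,29.4,5.4],[0,38.5,9.6],[0,47,14.8]],"rot":[[7,0,0],[14,0,0],[21,0,0],[28,0,0],[35,0,0]]}'  >/dev/null; python3 st.py
python3 -m handwheel '{"gripper":[1,1,1,1,1],"offset":[[0,10,0.6],[0,19.8,2.4],[0,29.4,5.4],[0,38.5,9.6],[0,47,14.8]],"rot":[[7,0,0],[14,0,0],[21,0,0],[28,0,0],[35,0,0]]}'  >/dev/null; python3 st.py
python3 -m handwheel '{"gripper":[1,1,1,1,1],"offset":[[0,10,0.6],[0,19.8,2.4],[0,29.4,5.4],[0,38.5,9.6],[0,47,14.8]],"rot":[[7,0,0],[14,0,0],[21,0,0],[28,0,0],[35,0,0]]}'  >/dev/null; python3 st.py
```

```text
(np.float64(-113.4), np.float64(37.8))
t 8.7833 tcp [536.6 -44.6 184.7] za -92.2 axis [-8.3  1.7 82.3] Ft [0.2 0.  0.4] q6 -4.0
t 9.2 tcp [583.2 -61.1 184.6] za -127.2 axis [-8.4  1.5 81.5] Ft [-0.1 -0.2 -0.7] q6 30.0
t 9.6167 tcp [ 612.  -101.3  184.6] za -162.2 axis [-8.4  0.9 81. ] Ft [-0.1  0.1 -0.4] q6 62.0
t 10.0333 tcp [ 612.5 -150.8  184.5] za 162.8 axis [-8.4  0.1 80.9] Ft [ 0.3  0.2 -0. ] q6 92.0
t 10.45 tcp [ 584.5 -191.5  184.6] za 127.8 axis [-8.4 -0.6 81.2] Ft [ 0.3 -1.1 -0.4] q6 123.0
```

```bash

python3 -m handwheel '{"gripper":[1,1,1],"offset":[[-1,0,8],[-1,0,13],[-1,0,15]],"rot":[[0,0,0],[0,0,0],[0,0,0]]}'  >/dev/null; python3 st.py
python3 -m handwheel '{"gripper":[1,1],"offset":[[0,0,1.5],[0,0,2.5]],"rot":[[0,0,0],[0,0,0]]}'  >/dev/null; python3 st.py
```

```text
t 10.7 tcp [ 576.3 -179.9  186.1] za 128.5 axis [-7.1 -0.7 67. ] Ft [ 3.5  0.8 -5.9] q6 123.0
t 10.8667 tcp [ 576.6 -179.6  186.2] za 128.5 axis [-7.3 -0.3 66.9] Ft [  5.1   1.3 -10. ] q6 123.0
```

```bash

python3 -m handwheel '{"gripper":[1,1,1,1,1],"offset":[[0,-7.8,-0.1],[0,-15.5,1.3],[0,-22.9,3.7],[0,-30.0,6.9],[0,-36.7,11]],"rot":[[-7,0,0],[-14,0,0],[-21,0,0],[-28,0,0],[-35,0,0]]}'  >/dev/null; python3 st.py
python3 -m handwheel '{"gripper":[1,1,1,1,1],"offset":[[0,-7.8,0.5],[0,-15.5,1.9],[0,-22.9,4.3],[0,-30.0,7.5],[0,-36.7,11.6]],"rot":[[-7,0,0],[-14,0,0],[-21,0,0],[-28,0,0],[-35,0,0]]}'  >/dev/null; python3 st.py

```

```text
t 11.2833 tcp [ 599.2 -146.5  186.3] za 163.8 axis [-7.1 -0.9 66.9] Ft [ 2.1  1.7 -5.6] q6 91.0
t 11.7 tcp [ 598.9 -106.4  186.5] za -161.2 axis [-6.9 -1.  66.8] Ft [ 1.5  1.2 -5.5] q6 60.0
```

```bash

python3 -m handwheel '{"gripper":[1,1,1,1,1],"offset":[[0,-7.8,0.7],[0,-15.5,2.4],[0,-22.9,4.8],[0,-30.0,8],[0,-36.7,12.1]],"rot":[[-7,0,0],[-14,0,0],[-21,0,0],[-28,0,0],[-35,0,0]]}'  >/dev/null; python3 st.py
python3 -m handwheel '{"gripper":[1,1,1,1,1],"offset":[[0,-7.8,0.5],[0,-15.5,1.9],[0,-22.9,4.3],[0,-30.0,7.5],[0,-36.7,11.6]],"rot":[[-7,0,0],[-14,0,0],[-21,0,0],[-28,0,0],[-35,0,0]]}'  >/dev/null; python3 st.py
python3 -m handwheel '{"gripper":[1,1,1,1,1],"offset":[[0,-7.8,0.7],[0,-15.5,2.1],[0,-22.9,4.5],[0,-30.0,7.7],[0,-36.7,11.8]],"rot":[[-7,0,0],[-14,0,0],[-21,0,0],[-28,0,0],[-35,0,0]]}'  >/dev/null; python3 st.py

```

```text
t 12.1167 tcp [575.5 -73.6 186.7] za -126.2 axis [-6.8 -0.9 66.8] Ft [-0.2 -0.2 -6.3] q6 28.0
t 12.5333 tcp [537.4 -60.  186.8] za -91.3 axis [-6.7 -0.7 67. ] Ft [-3.6  1.3 -8.8] q6 -7.0
t 12.95 tcp [498.1 -70.9 186.9] za -56.2 axis [-6.6 -0.3 67.2] Ft [-6.7  1.7 -8.5] q6 -44.0
```

```bash

python3 -m handwheel '{"gripper":[1,1,1,1,1],"offset":[[0,-7.8,0.5],[0,-15.5,1.9],[0,-22.9,4.3],[0,-30.0,7.5],[0,-36.7,11.6]],"rot":[[-7,0,0],[-14,0,0],[-21,0,0],[-28,0,0],[-35,0,0]]}'  >/dev/null; python3 st.py
python3 -m handwheel '{"gripper":[1,1,1,1,1],"offset":[[0,-7.8,0.5],[0,-15.5,1.9],[0,-22.9,4.3],[0,-30.0,7.5],[0,-36.7,11.6]],"rot":[[-7,0,0],[-14,0,0],[-21,0,0],[-28,0,0],[-35,0,0]]}'  >/dev/null; python3 st.py
python3 -m handwheel '{"gripper":[1,1],"offset":[[0,0,-9],[0,0,-18]],"rot":[[0,0,0],[0,0,0]]}'  >/dev/null; python3 st.py
python3 -c "
from h import *
cv2.imwrite(f'pics/scene6.png',cv2.resize(grab_frame('scene')[130:220,180:300,::-1],None,fx=5,fy=5,interpolation=cv2.INTER_CUBIC))
"

```

```text
t 13.3667 tcp [ 472.4 -102.3  186.7] za -21.2 axis [-6.7 -0.3 67.4] Ft [-6.7  0.7 -8. ] q6 -83.0
t 13.7833 tcp [ 469.4 -142.4  186.5] za 13.8 axis [-6.8 -0.7 67.5] Ft [-7.7  0.9 -7.3] q6 -122.0
t 13.95 tcp [ 454.6 -146.8  185.9] za 13.3 axis [-7.   0.8 83. ] Ft [-0.4 -0.1 -0.1] q6 -123.0
```

View pics/scene6.png

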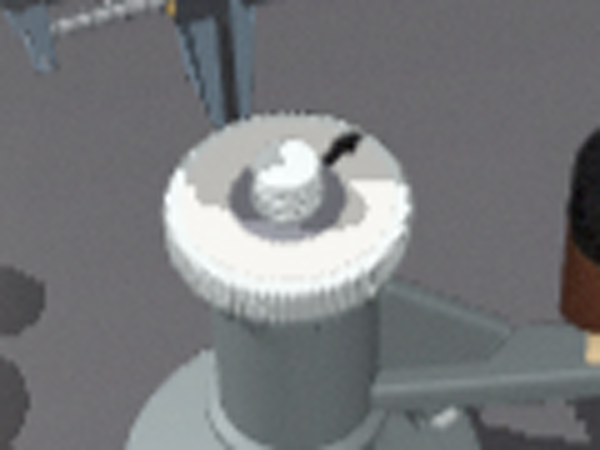

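The mark is now at zoom (350,145), back right. I compute its angle, then return for the third stroke.

```bash

python3 -c "
from h import *
print(mark('scene',(180+350/5,130+145/5),204.7))"
python3 -m handwheel '{"gripper":[1,1,1,1,1],"offset":[[0,10,0.6],[0,19.8,2.4],[0,29.4,5.4],[0,38.5,9.6],[0,47,14.8]],"rot":[[7,0,0],[14,0,0],[21,0,0],[28,0,0],[35,0,0]]}'  >/dev/null; python3 st.py
python3 -m handwheel '{"gripper":[1,1,1,1,1],"offset":[[0,10,0.6],[0,19.8,2.4],[0,29.4,5.4],[0,38.5,9.6],[0,47,14.8]],"rot":[[7,0,0],[14,0,0],[21,0,0],[28,0,0],[35,0,0]]}'  >/dev/null; python3 st.py
python3 -m handwheel '{"gripper":[1,1,1,1,1],"offset":[[0,10,0.6],[0,19.8,2.4],[0,29.4,5.4],[0,38.5,9.6],[0,47,14.8]],"rot":[[7,0,0],[14,0,0],[21,0,0],[28,0,0],[35,0,0]]}'  >/dev/null; python3 st.py
python3 -m handwheel '{"gripper":[1,1,1,1,1],"offset":[[0,10,0.6],[0,19.8,2.4],[0,29.4,5.4],[0,38.5,9.6],[0,47,14.8]],"rot":[[7,0,0],[14,0,0],[21,0,0],[28,0,0],[35,0,0]]}'  >/dev/null; python3 st.py
python3 -m handwheel '{"gripper":[1,1,1,1,1],"offset":[[0,10,0.6],[0,19.8,2.4],[0,29.4,5.4],[0,38.5,9.6],[0,47,14.8]],"rot":[[7,0,0],[14,0,0],[21,0,0],[28,0,0],[35,0,0]]}'  >/dev/null; python3 st.py
python3 -m handwheel '{"gripper":[1,1,1,1,1],"offset":[[0,10,0.6],[0,19.8,2.4],[0,29.4,5.4],[0,38.5,9.6],[0,47,14.8]],"rot":[[7,0,0],[14,0,0],[21,0,0],[28,0,0],[35,0,0]]}'  >/dev/null; python3 st.py
python3 -m handwheel '{"gripper":[1,1,1,1,1],"offset":[[0,10,0.6],[0,19.8,2.4],[0,29.4,5.4],[0,38.5,9.6],[0,47,14.8]],"rot":[[7,0,0],[14,0,0],[21,0,0],[28,0,0],[35,0,0]]}'  >/dev/null; python3 st.py
```

```text
(np.float64(127.4), np.float64(39.5))
t 14.4167 tcp [457.9 -97.1 185.9] za -22.1 axis [-7.1  1.3 82.9] Ft [ 0.7 -0.2  0. ] q6 -81.0
t 14.8333 tcp [489.3 -58.8 185.9] za -57.1 axis [-7.2  1.4 82.2] Ft [0.2 0.1 0.7] q6 -41.0
t 15.25 tcp [537.  -45.6 185.8] za -92.1 axis [-7.2  1.1 81.4] Ft [-0.1 -1.2 -0.5] q6 -4.0
t 15.6667 tcp [583.7 -62.  185.8] za -127.1 axis [-7.3  0.5 81.1] Ft [-0.8 -0.4 -0.1] q6 30.0
t 16.0833 tcp [ 612.5 -102.2  185.7] za -162.1 axis [-7.3 -0.2 81.1] Ft [-0.8  1.1  0.6] q6 61.0
t 16.5 tcp [ 613.  -151.7  185.6] za 162.9 axis [-7.3 -0.8 81.6] Ft [0.3 0.3 0.3] q6 92.0
t 16.9167 tcp [ 585.  -192.5  185.6] za 127.9 axis [-7.3 -0.9 82.3] Ft [-0.4 -0.9 -0.2] q6 123.0
```

```bash

python3 -m handwheel '{"gripper":[1,1,1],"offset":[[-2,0,8],[-2,-1,13],[-2,-1,15.5]],"rot":[[0,0,0],[0,0,0],[0,0,0]]}'  >/dev/null; python3 st.py
python3 -m handwheel '{"gripper":[1,1],"offset":[[0,0,1],[0,0,2]],"rot":[[0,0,0],[0,0,0]]}'  >/dev/null; python3 st.py
```

```text
t 17.1667 tcp [ 577.  -179.5  188.3] za 128.5 axis [-4.8  0.  67. ] Ft [ 1.7  0.9 -5.1] q6 123.0
t 17.3333 tcp [ 576.9 -179.4  188.4] za 128.4 axis [-5.   0.1 67. ] Ft [ 1.7  1.5 -7.3] q6 123.0
```

```bash

python3 -m handwheel '{"gripper":[1,1,1,1,1],"offset":[[0,-7.8,0.5],[0,-15.5,1.9],[0,-22.9,4.3],[0,-30.0,7.5],[0,-36.7,11.6]],"rot":[[-7,0,0],[-14,0,0],[-21,0,0],[-28,0,0],[-35,0,0]]}'  >/dev/null; python3 st.py
python3 -m handwheel '{"gripper":[1,1,1,1,1],"offset":[[0,-7.8,0.7],[0,-15.5,2.1],[0,-22.9,4.5],[0,-30.0,7.7],[0,-36.7,11.8]],"rot":[[-7,0,0],[-14,0,0],[-21,0,0],[-28,0,0],[-35,0,0]]}'  >/dev/null; python3 st.py
python3 -m handwheel '{"gripper":[1,1,1,1,1],"offset":[[0,-7.8,0.5],[0,-15.5,1.9],[0,-22.9,4.3],[0,-30.0,7.5],[0,-36.7,11.6]],"rot":[[-7,0,0],[-14,0,0],[-21,0,0],[-28,0,0],[-35,0,0]]}'  >/dev/null; python3 st.py

```

```text
t 17.75 tcp [ 599.3 -146.6  188.5] za 163.7 axis [-4.8 -0.8 67. ] Ft [ 0.5  1.2 -2.7] q6 91.0
t 18.1667 tcp [ 599.  -106.7  188.7] za -161.3 axis [-4.7 -1.3 66.9] Ft [-0.3  1.5 -5.2] q6 60.0
t 18.5833 tcp [576.2 -74.  188.9] za -126.3 axis [-4.5 -1.7 67. ] Ft [-0.9 -0.1 -6.7] q6 28.0
```

```bash

python3 -m handwheel '{"gripper":[1,1,1,1,1],"offset":[[0,-7.8,0.8],[0,-15.5,2.2],[0,-22.9,4.6],[0,-30.0,7.8],[0,-36.7,11.9]],"rot":[[-7,0,0],[-14,0,0],[-21,0,0],[-28,0,0],[-35,0,0]]}'  >/dev/null; python3 st.py
python3 -m handwheel '{"gripper":[1,1,1,1,1],"offset":[[0,-7.8,0.7],[0,-15.5,2.1],[0,-22.9,4.5],[0,-30.0,7.7],[0,-36.7,11.8]],"rot":[[-7,0,0],[-14,0,0],[-21,0,0],[-28,0,0],[-35,0,0]]}'  >/dev/null; python3 st.py
python3 -m handwheel '{"gripper":[1,1,1,1,1],"offset":[[0,-7.8,0.5],[0,-15.5,1.9],[0,-22.9,4.3],[0,-30.0,7.5],[0,-36.7,11.6]],"rot":[[-7,0,0],[-14,0,0],[-21,0,0],[-28,0,0],[-35,0,0]]}'  >/dev/null; python3 st.py
python3 -m handwheel '{"gripper":[1,1,1,1,1],"offset":[[0,-7.8,0.5],[0,-15.5,1.9],[0,-22.9,4.3],[0,-30.0,7.5],[0,-36.7,11.6]],"rot":[[-7,0,0],[-14,0,0],[-21,0,0],[-28,0,0],[-35,0,0]]}'  >/dev/null; python3 st.py
python3 -m handwheel '{"gripper":[1,1],"offset":[[0,0,-9],[0,0,-18]],"rot":[[0,0,0],[0,0,0]]}'  >/dev/null; python3 st.py
python3 -c "
from h import *
cv2.imwrite(f'pics/scene7.png',cv2.resize(grab_frame('scene')[130:220,180:300,::-1],None,fx=5,fy=5,interpolation=cv2.INTER_CUBIC))
"

```

```text
t 19.0 tcp [538.2 -60.  189. ] za -91.3 axis [-4.5 -1.5 67. ] Ft [-5.1  1.2 -9.2] q6 -7.0
t 19.4167 tcp [498.5 -70.7 189.1] za -56.3 axis [-4.4 -0.7 67.2] Ft [ -9.5   2.1 -11.5] q6 -44.0
t 19.8333 tcp [ 472.5 -102.2  188.8] za -21.3 axis [-4.7 -0.4 67.4] Ft [-9.1  1.4 -9. ] q6 -83.0
t 20.25 tcp [ 469.5 -142.6  188.6] za 13.8 axis [-4.8 -0.5 67.5] Ft [-8.7  2.7 -8.6] q6 -122.0
t 20.4167 tcp [ 455.3 -147.   187.9] za 13.3 axis [-5.1  1.1 82.4] Ft [ 0.3  0.4 -0.5] q6 -123.0
```

View pics/scene7.png

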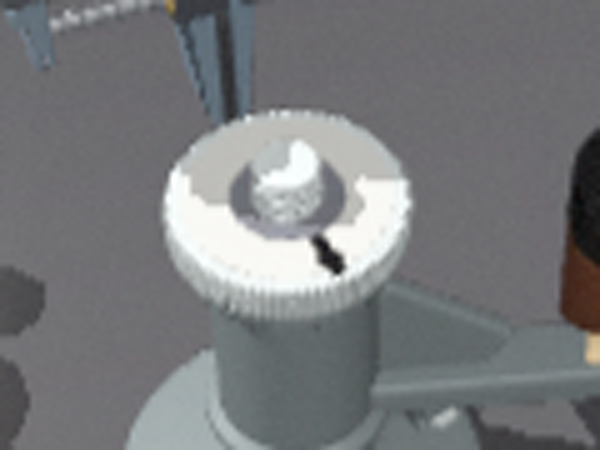

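```bash
python3 -c "
from h import *
print('start',mark('scene',(190+166/3.2,140+142/3.2),202),'now',mark('scene',(180+332/5,130+262/5),206))"; python3 st.py
```

```text
start (np.float64(7.7), np.float64(38.4)) now (np.float64(20.6), np.float64(40.4))
t 20.4667 tcp [ 453.1 -147.   187.7] za 13.3 axis [-5.5  0.7 84.5] Ft [ 0.1  0.6 -2.2] q6 -123.0
```

The mark is at zoom (332,262), 20.6° against 7.7° at the start. With three strokes of about 245° the ring has turned roughly 733°, two full turns and a little. The fingertip now goes to the shoe's near flank.

```bash
python3 -c "
from h import *
plan([453.1,-147,188],13.3,[472,42,160],-3.5,5)
C=np.array([535.2,-127])
for a in (85,86.5,88):
  r=np.radians(a);u=np.array([np.cos(r),np.sin(r)]);v=np.array([-u[1],u[0]]);print(a,C+168*u+33*v)
cv2.imwrite('pics/top8.png',grab_frame('top')[:,:,::-1])
"
```

```text
"offset": [[6,36,12],[11,72,25],[17,108,37],[22,144,49],[28,180,62]] "rot": [[3,0,0],[7,0,0],[10,0,0],[13,0,0],[17,0,0]] [472.  42. 160.]
85 [516.96773974  43.23684879]
86.5 [512.51770629  42.70124794]
88 [508.08321815  42.04934233]
```

View pics/top8.png

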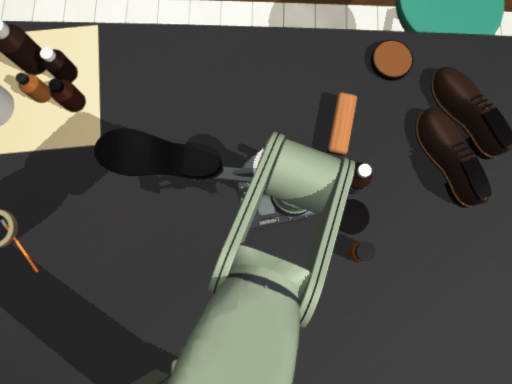

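The top view shows the shoe unmoved (heel at (218,162)) and the brush, bottle, tin and jar in their places. I move to stand off the flank.

```bash
python3 -m handwheel '{"gripper":[1,1,1,1,1],"offset":[[2,36,9],[8,72,22],[17,108,36],[22,144,49],[28,180,62]],"rot":[[3,0,0],[7,0,0],[10,0,0],[13,0,0],[17,0,0]]}' >/dev/null; python3 st.py
python3 -m handwheel '{"gripper":[1,1],"offset":[[0,0,2],[0,0,5]],"rot":[[0,0,0],[0,0,0]]}' >/dev/null; python3 st.py
python3 -c "
from h import *
cv2.imwrite('pics/scene9.png',grab_frame('scene')[:,:,::-1])
"
```

```text
t 20.9333 tcp [474.3  44.2 159.8] za -3.9 axis [ -33.3 -166.6   72.5] Ft [0.  0.8 0.8] q6 -82.0
t 21.1 tcp [479.1  43.7 159.5] za -3.4 axis [ -33.6 -167.    66.2] Ft [-0.1  0.2 -0.6] q6 -83.0
```

View pics/scene9.png

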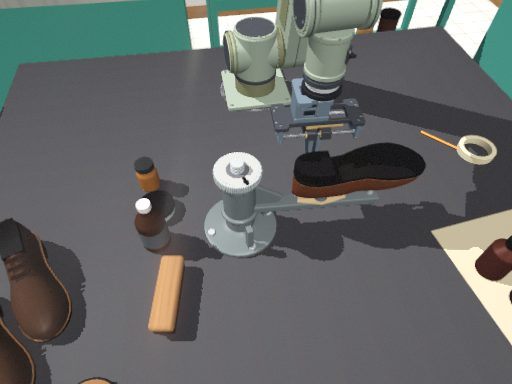

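The scene view shows the fingertip behind the heel's near side at about (312,145), clear of shoe and ring. I close in slowly until contact.

```bash
python3 -m handwheel '{"gripper":[1,1,1,1],"offset":[[0,0,4],[0,0,7],[0,0,10],[0,0,10]],"rot":[[0,0,0],[0,0,0],[0,0,0],[0,0,0]]}' >/dev/null; python3 st.py
python3 -m handwheel '{"gripper":[1,1,1],"offset":[[0,0,1],[0,0,2],[0,0,3]],"rot":[[0,0,0],[0,0,0],[0,0,0]]}' >/dev/null; python3 st.py
python3 -m handwheel '{"gripper":[1,1,1],"offset":[[0,0,1],[0,0,2],[0,0,3]],"rot":[[0,0,0],[0,0,0],[0,0,0]]}' >/dev/null; python3 st.py
```

```text
t 21.4833 tcp [490.2  39.8 160.1] za -3.8 axis [ -32.9 -163.5   56. ] Ft [-0.3 -0.4  0.7] q6 -83.0
t 21.7333 tcp [492.4  40.4 160. ] za -3.7 axis [ -33.1 -164.2   53.7] Ft [ 0.3 -0.2 -0.4] q6 -83.0
t 21.9833 tcp [495.1  40.7 159.9] za -3.7 axis [ -33.2 -164.7   50.8] Ft [ 1.   0.4 -0.6] q6 -83.0
```

```bash
python3 -m handwheel '{"gripper":[1,1,1,1,1],"offset":[[0,1.2,4.3],[0,2.4,8.7],[0,3.4,13.1],[0,4.3,17.5],[0,5.1,22]],"rot":[[1.5,0,0],[3,0,0],[4.5,0,0],[6,0,0],[7.5,0,0]]}' >/dev/null; python3 st.py
```

```text
t 22.4 tcp [517.5  44.4 159.8] za -11.3 axis [ -33.2 -164.6   50.8] Ft [-0.  -0.3 -0.8] q6 -75.0
```

```bash
python3 -m handwheel '{"gripper":[1,1,1,1,1],"offset":[[0,1.2,4.3],[0,2.4,8.7],[0,3.4,13.1],[0,4.3,17.5],[0,5.1,22]],"rot":[[1.5,0,0],[3,0,0],[4.5,0,0],[6,0,0],[7.5,0,0]]}' >/dev/null; python3 st.py;  python3 -c "
from h import *
cv2.imwrite('pics/scene10.png',grab_frame('scene')[:,:,::-1])
"
```

```text
t 22.8167 tcp [540.2  45.1 159.8] za -18.8 axis [ -33.2 -164.6   50.6] Ft [-0.4  0.4 -1. ] q6 -68.0
```

View pics/scene10.png

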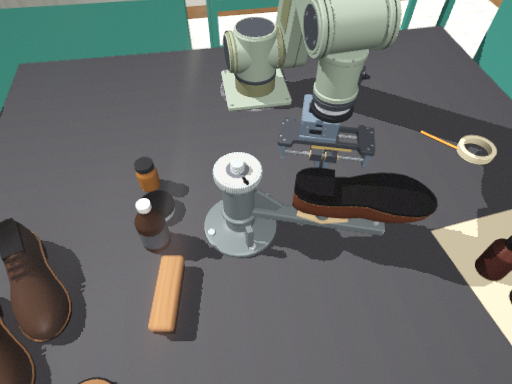

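The shoe is swinging towards the camera: its toe has gone from (423,160) to (434,192), with the finger behind the heel and only about 1 N of push. I continue.

```bash
python3 -m handwheel '{"gripper":[1,1,1,1,1],"offset":[[0,1.2,4.3],[0,2.4,8.7],[0,3.4,13.1],[0,4.3,17.5],[0,5.1,22]],"rot":[[1.5,0,0],[3,0,0],[4.5,0,0],[6,0,0],[7.5,0,0]]}' >/dev/null; python3 st.py
python3 -m handwheel '{"gripper":[1,1,1,1,1],"offset":[[0,1.2,4.3],[0,2.4,8.7],[0,3.4,13.1],[0,4.3,17.5],[0,5.1,22]],"rot":[[1.5,0,0],[3,0,0],[4.5,0,0],[6,0,0],[7.5,0,0]]}' >/dev/null; python3 st.py
python3 -m handwheel '{"gripper":[1,1,1,1,1],"offset":[[0,1.2,4.3],[0,2.4,8.7],[0,3.4,13.1],[0,4.3,17.5],[0,5.1,22]],"rot":[[1.5,0,0],[3,0,0],[4.5,0,0],[6,0,0],[7.5,0,0]]}' >/dev/null; python3 st.py
python3 -m handwheel '{"gripper":[1,1,1,1,1],"offset":[[0,1.2,4.3],[0,2.4,8.7],[0,3.4,13.1],[0,4.3,17.5],[0,5.1,22]],"rot":[[1.5,0,0],[3,0,0],[4.5,0,0],[6,0,0],[7.5,0,0]]}' >/dev/null; python3 st.py
```

```text
t 23.2833 tcp [562.8  42.7 159.8] za -26.3 axis [ -33.2 -164.4   50.5] Ft [ 0.2 -0.  -0.8] q6 -61.0
t 23.7 tcp [585.1  37.4 159.8] za -33.9 axis [ -33.2 -164.4   50.2] Ft [ 0.5  0.4 -2. ] q6 -54.0
t 24.1167 tcp [606.3  29.4 159.9] za -41.4 axis [ -33.1 -164.3   50. ] Ft [ 0.2  0.  -1.4] q6 -47.0
t 24.5333 tcp [626.1  18.6 160. ] za -48.9 axis [ -33.1 -164.3   49.9] Ft [ 0.8  1.  -0.9] q6 -40.0
```

```bash
python3 -m handwheel '{"gripper":[1,1,1,1,1],"offset":[[0,0.6,2.2],[0,1.2,4.3],[0,1.8,6.5],[0,2.4,8.7],[0,2.9,10.9]],"rot":[[0.75,0,0],[1.5,0,0],[2.25,0,0],[3,0,0],[3.75,0,0]]}' >/dev/null; python3 st.py
python3 -m handwheel '{"gripper":[1,1,1,1,1],"offset":[[0,0.6,2.2],[0,1.2,4.3],[0,1.8,6.5],[0,2.4,8.7],[0,2.9,10.9]],"rot":[[0.75,0,0],[1.5,0,0],[2.25,0,0],[3,0,0],[3.75,0,0]]}' >/dev/null; python3 st.py
```

```text
t 24.95 tcp [635.2  12.5 160. ] za -52.5 axis [ -33.  -164.2   49.9] Ft [-0.2  0.3 -0.8] q6 -37.0
t 25.3667 tcp [644.2   5.5 160. ] za -56.3 axis [ -33.  -164.3   49.7] Ft [-0.  -0.3  0.4] q6 -34.0
```

```bash
python3 -m handwheel '{"gripper":[1,1,1,1],"offset":[[0,0.4,1.4],[0,0.8,2.9],[0,1.2,4.3],[0,1.2,4.3]],"rot":[[0.5,0,0],[1,0,0],[1.5,0,0],[1.5,0,0]]}' >/dev/null; python3 st.py
python3 -m handwheel '{"gripper":[1,1,1,1],"offset":[[0,0.4,1.4],[0,0.8,2.9],[0,0.8,2.9],[0,0.8,2.9]],"rot":[[0.5,0,0],[1,0,0],[1,0,0],[1,0,0]]}' >/dev/null; python3 st.py
python3 -c "
from h import *
cv2.imwrite('pics/scene11.png',grab_frame('scene')[:,:,::-1])
"
```

```text
t 25.7 tcp [647.3   3.  160. ] za -57.7 axis [ -33.  -164.2   50.1] Ft [-0.6  0.  -2. ] q6 -33.0
t 26.0333 tcp [647.4   3.3 160.1] za -58.7 axis [ -33.  -163.6   52.8] Ft [ -3.   -1.8 -10.6] q6 -32.0
```

View pics/scene11.png

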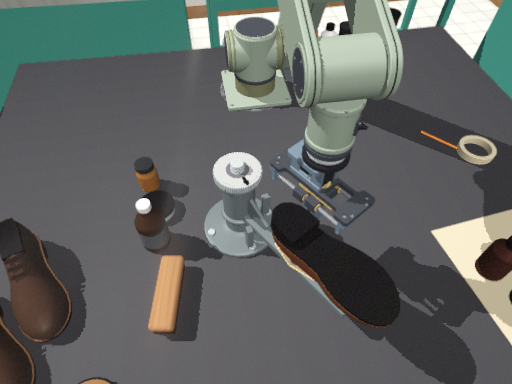

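The scene view shows the shoe turned towards the camera, toe at about (385,310). The TCP has stopped and the push has risen to 10.6 N, so the arm is against its stop. I back straight off, then lift clear.

```bash
python3 -m handwheel '{"gripper":[1,1,1,1,1],"offset":[[0,0,-1],[0,0,-3],[0,0,-6],[0,0,-20],[0,0,-40]],"rot":[[0,0,0],[0,0,0],[0,0,0],[0,0,0],[0,0,0]]}' >/dev/null; python3 st.py
python3 -m handwheel '{"gripper":[1,1,1,1,1],"offset":[[0,0,-30],[-20,0,-60],[-50,0,-85],[-80,0,-110],[-100,0,-140]],"rot":[[0,0,0],[0,0,0],[0,0,0],[0,0,0],[0,0,0]]}' >/dev/null; python3 st.py
python3 -m handwheel '{"gripper":[1,1,1],"offset":[[0,10,-35],[0,20,-70],[0,20,-70]],"rot":[[0,0,0],[0,0,0],[0,0,0]]}' >/dev/null; python3 st.py
python3 -c "
from h import *
for n in ('scene','top'): cv2.imwrite(f'pics/{n}12.png',grab_frame(n)[:,:,::-1])
"
```

```text
t 26.5 tcp [629.2  34.4 159.8] za -58.8 axis [ -33.2 -164.    89.5] Ft [-0.1  0.7  1.8] q6 -29.0
t 26.9167 tcp [556.2 155.7 262.8] za -58.7 axis [  69.6 -164.9  230.7] Ft [0.1 1.4 0.3] q6 -17.0
t 27.1667 tcp [534.8 230.6 260.7] za -58.4 axis [  66.2 -187.2  305.1] Ft [ 0.  -0.8  0.6] q6 -10.0
```

View pics/scene12.png

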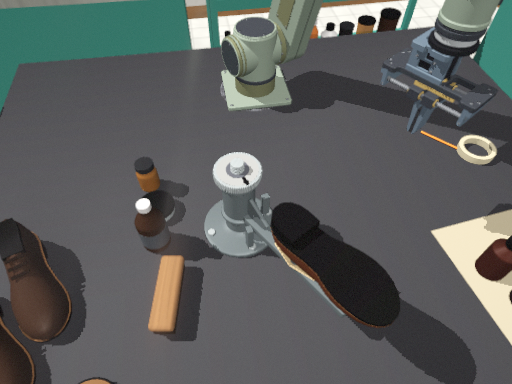

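View pics/top12.png

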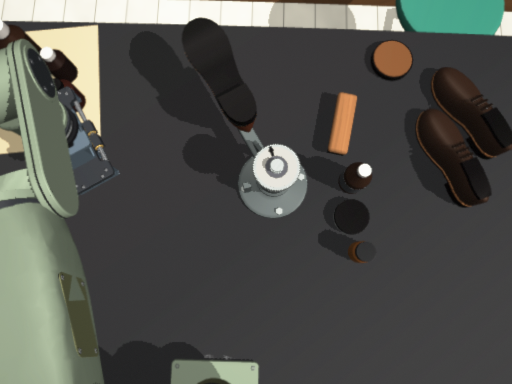

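The top view shows the shoe swung up and left (heel near (240,105), toe near (200,25)), with the mark at (272,151). The brush, bottle, tin and jar appear where they were. I check this in numbers.

```bash
python3 - <<'E'
from h import *
C=np.array([535.2,-127])
a=cv2.imread('pics/top0.png');b=cv2.imread('pics/top12.png');a2=cv2.imread('pics/scene0.png');b2=cv2.imread('pics/scene12.png')
# sole: very dark pixels vs bench
def sole(im,roi):
    x0,y0,x1,y1=roi; g=cv2.GaussianBlur(im,(3,3),0).max(2); m=np.zeros_like(g); m[y0:y1,x0:x1]=(g[y0:y1,x0:x1]<bench)*255
    m=cv2.morphologyEx(m,cv2.MORPH_OPEN,np.ones((3,3)))
    c=max(cv2.findContours(m,0,cv2.CHAIN_APPROX_NONE)[0],key=cv2.contourArea)
    P=onz('top',c[:,0],205)[:,:2]-C
    return cv2.contourArea(c),P
print('bench',np.median(a[250:300,100:200].max(2)), 'sole',np.median(a[148:160,130:150].max(2)),np.median(b[60:90,215:225].max(2)))
bench=33
for im,roi in ((a,(85,115,226,190)),(b,(170,8,262,132))):
    ar,P=sole(im,roi); r=np.hypot(*P.T); i=r.argmax(); vx=cv2.fitLine(P.astype('float32'),cv2.DIST_L2,0,.01,.01)[:2,0]
    (mm)=P.mean(0); print('area',ar,'toe r,ang',r[i],np.degrees(np.arctan2(P[i,1],P[i,0])),'centroid ang',np.degrees(np.arctan2(mm[1],mm[0])),'rmin',r.min(),'line',np.degrees(np.arctan(vx[1]/vx[0])))
for n,A,B,rois in (('top',a,b,[(325,90,360,158),(340,155,376,195),(333,198,372,236),(346,238,378,266)]),('scene',a2,b2,[(148,252,188,334),(132,198,172,250),(132,155,162,195)])):
    for x0,y0,x1,y1 in rois: print(n,(x0,y0),cv2.absdiff(A,B)[y0:y1,x0:x1].mean().round(2),cv2.phaseCorrelate(A[y0:y1,x0:x1].mean(2),B[y0:y1,x0:x1].mean(2))[0])
s=state();print(s['time_s'],s['force'])
z=cv2.resize(b2[130:220,180:300],None,fx=5,fy=5,interpolation=cv2.INTER_CUBIC);cv2.imwrite('pics/s13.png',z)
E
```

```text
bench 58.0 sole 30.0 31.0
area 4149.5 toe r,ang 383.52532820730863 85.32130137504123 centroid ang 86.51339810667343 rmin 114.39619419686971 line 82.337074
area 946.5 toe r,ang 269.8595073666499 25.349307698398224 centroid ang 31.359080368303946 rmin 192.07078579160915 line -0.58516955
top (325, 90) 0.62 (-0.009140103014594558, 0.01607257317806443)
top (340, 155) 0.68 (-0.0251482460877952, 0.01201985570383357)
top (333, 198) 0.75 (0.06577936956711028, -0.030529553790746178)
top (346, 238) 0.64 (0.05673712806910203, 0.030448062274629706)
scene (148, 252) 9.42 (0.1087976671247759, -0.017489448862022527)
scene (132, 198) 7.03 (-0.03236038046494727, -0.0666461308756432)
scene (132, 155) 7.35 (-0.05261234037341822, 0.06695895818141295)
27.2667 [ 1.06749467 -0.59308472  0.40609069]
```

View pics/s13.png

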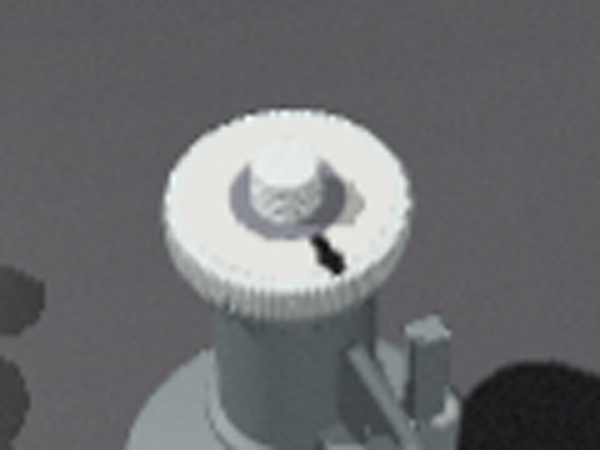

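The zoom shows the mark unmoved at (330,258) and the arm lying against the upright post at (428,365). The second sole mask broke up on the shaded part, so I redo it with a looser threshold.

```bash
python3 - <<'E'
from h import *
C=np.array([535.2,-127])
for f,roi in (('top0',(85,115,226,190)),('top12',(170,8,262,132))):
  for th in (38,44):
    im=cv2.imread(f'pics/{f}.png'); x0,y0,x1,y1=roi; g=cv2.GaussianBlur(im,(3,3),0).max(2); m=np.zeros_like(g); m[y0:y1,x0:x1]=(g[y0:y1,x0:x1]<th)*255
    m=cv2.morphologyEx(m,cv2.MORPH_OPEN,np.ones((3,3)))
    c=max(cv2.findContours(m,0,cv2.CHAIN_APPROX_NONE)[0],key=cv2.contourArea)
    P=onz('top',c[:,0],205)[:,:2]-C; r=np.hypot(*P.T); i=r.argmax()
    mm=cv2.moments(c); ct=onz('top',[(mm['m10']/mm['m00'],mm['m01']/mm['m00'])],205)[0,:2]-C
    print(f,th,cv2.contourArea(c),'toe',r[i].round(),np.degrees(np.arctan2(P[i,1],P[i,0])).round(1),'cen',np.degrees(np.arctan2(ct[1],ct[0])).round(1),'rmin',r.min().round())
E
```

```text
top0 38 4444.5 toe 385.0 85.7 cen 86.2 rmin 112.0
top0 44 4978.0 toe 402.0 85.9 cen 85.8 rmin 106.0
top12 38 2501.5 toe 296.0 27.8 cen 31.7 rmin 109.0
top12 44 6234.0 toe 377.0 29.5 cen 38.5 rmin 109.0
```

```bash
python3 - <<'E'
from h import *
a=cv2.imread('pics/scene11.png').mean(2);b=cv2.imread('pics/scene12.png').mean(2)
print(cv2.phaseCorrelate(a[235:330,290:410].copy(),b[235:330,290:410].copy()))
job_done(); print(state()['time_s'])
E
```

```text
((0.03993564771572977, -0.029708614403070044), 0.7956971249783461)
the job is handed in; nothing more can be done
the job is handed in; nothing more can be done
```

The ring is loosened by two full turns and the shoe is turned away against its stop. I handed the job in at about 27 s of the 64 s allowed.

- **Lock ring:** I rolled it anticlockwise in three strokes of about 245° each with the shut fingertip, mostly pressing 5–10 N. The press ran from 2.7 to 11.5 N at its extremes. The mark, checked after each stroke, ended 13° past its starting angle after two turns, about 733° in all. It was still there after the push.
- **Shoe:** With the ring loose, I pushed the near flank round at 1–2 N until the fingertip stopped and the force rose to about 10.6 N. After backing off, the shoe had not sprung back (0.05 px shift between pictures), and the arm lies against the post.
- **Bystanders:** In the top view the brush, bottle, tin and jar show at most 0.07 px of shift from the start. The fingertip ended well clear, touching nothing.

**Checks that fell short:** My attempt to measure the swing from the sole's outline was unreliable, because the sole merges with shadow. The toe angle gave about 56° against the expected 55°, but the centroid disagreed at 47–55°. I relied on the force rise and the sight of the arm at the post instead. The brightness differences around the bystanders in the scene view (7–9 grey levels, at most 0.11 px of shift) I put down to changed shadow or lighting.

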